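# One turn of the bauble ring-marking machine

## Robot

A 6-joint arm with a two-finger parallel gripper is mounted at the origin on the work surface. World frame = base frame: x ahead of the robot, y to its left, z up, the work surface at z = 0. Lengths are in mm, angles in degrees, forces in N, time in s.
With the tool pointing down it reaches from about 350 to 850 mm from the base axis. Payload 8.1 kg.
Tool frame: the origin (TCP) lies at the centre of the arm's flange, where the gripper is bolted on; the fingertips stand 173 mm ahead of it and the grasp point (between the pads) lies 155 mm ahead of it; z points along the fingers, y is the line along which they close (so a half turn about z gives the same grasp; the last joint's range is limited). The gripper opens to 85 mm and grips with 20 to 120 N. Pads are 22 mm wide; open, the fingers measure 114 mm over their backs; the gripper's body (76 mm by 85 mm) begins 54 mm behind the grasp point. The pads swing forward as they close: fully open they stand 13 mm farther back than shut.
Start: joints at [61.971, 7.471, 85.268, -0, 87.261, -4.893], TCP at [235.729, 551.759, 404.692] pointing down, gripper open.
Joint ranges: [-169.43, 169.43], [-51.17, 129.36], [1.28, 143.12], [-76.62, 256.62], [0, 156.53], [-152.29, 152.29]. Speed limits (degrees/s): [136.94, 136.94, 159.86, 180, 180, 180].

## Interface

Orientations are given as [roll, pitch, yaw] about the fixed x, y, z axes, in that order (R = Rz(yaw) Ry(pitch) Rx(roll)).
In Python, from bench import * gives the robot as it stands.
- The arm moves only by the shell command python3 -m jog 'ROWS' [FORCE]. ROWS is text: rows parted by semicolons, each of 7 numbers parted by spaces: the shift along the tool's x, y, z scaled (see below), then the turn, a rotation vector about the tool's x, y, z scaled (see below), then the closure, from -1 (fully open) to 1 (shut). In form: tx ty tz wx wy wz hand; .... A call has 1 to 5 rows; each row shifts and turns the commanded pose from where the row before left it, along the tool's axes as they then stand; what a row does not reach is not made up. The controller multiplies each number of a shift by 0.1 m and each number of a turn by 60 degrees. A row lasts 1/8 s, in which the tool goes at most 62.5 mm and 10.7 degrees, less where a joint would pass 70% of its speed; a pose out of reach is approached as far as the arm can. A call with a number of a shift or a turn outside -1 to 1 is refused whole. A call with a gripper value outside its range is refused whole. The fingers move at their own pace and stop on an object; FORCE is the grip in N (left out, the last holds). Time passes only in rows, so rows that do not move let the fingers close. It gives the time, the measured TCP pose, the force, the opening and the grip force at its end, in the units of the state.
- sense(): the state, without advancing time (a new reading comes with each control period).
- snapshot(name): name is "side" or "top" or "wrist"; returns a dict with "img" (384x512x3 uint8, red, green, blue), "fx", "fy", "cx", "cy" (pixels), "dist" ([k1, k2, p1, p2, k3] as OpenCV has them; the pictures are not rectified), "extrinsics" (4x4, takes a point from camera to world coordinates). Camera axes: x right, y down, z forward; pixel columns grow to the right and rows downward; lengths in mm; the calibration is good to about 2 mm. A picture is of the moment at which its call begins. There is no depth.
- hand_in(): hands the job in; it is judged then, once.
The state is a dict: "time": time; "joint_pos": joint angles; "qd": joint speeds; "joint_efforts": joint torques, N m; "tool_pos": TCP position; "tcp_rot": TCP orientation; "ft_force": force on the tool from outside, world axes, zero at the start; "wrist_torque": the same for the moment, N m; "finger_gap": finger opening in mm; "grip_force": force on a finger pad.
Only numpy, scipy, OpenCV 4.12 (cv2) and the standard library are available. Lean on these libraries where they do the work, as an engineer would, in place of code of your own. Each camera call takes 0.05 s, during which the arm holds its last target. There are 200 camera calls.

## Task

Push the hand wheel of the ring-marking machine clockwise (seen from above) through exactly one full turn by its upright black handle, so that the line drawn round the bauble closes and the handle stands over the steel pointer again, where it began; then take the arm clear. Push the handle with the outside of the fingers, without gripping it, at a calm pace, and do not run on past the pointer. Do not touch the bauble on the machine, and leave the pots, tape, marker, spoon and spare bauble where they are.

Things in the scene. Friction and masses are not known exactly. Their poses are not given: they have to be found in the camera images.
- machine: Grey bed of the ring-marking machine, 150 mm (x) by 400 mm (y), top 45 mm above the table, fixed to the table. Origin on the table under its middle. The hand wheel stands 125 mm towards its +y end; the bauble spindle 125 mm towards its -y end, with a marker in a clamp on a 150 mm tall post beside it.
- wheel_base: Fixed bearing of the hand wheel; origin on the wheel's vertical axis at the top of the bed (45 mm above the table). A flat steel pointer runs out under the wheel along this body's +x axis and ends outside the rim in an upturned tab, 112 mm from the axis, top 75 mm above the table. The pointer shows where the handle starts and must end.
- wheel (a joint): Turning of the hand wheel about its vertical axis: 0 at the start with the handle over the pointer, grows clockwise seen from above, 2 pi after one full turn. No stops: it turns on freely past one turn. Stiff bearing (about 0.14 N m, some 2 N at the handle), stays where it is left and does not coast. Wheel: dark steel rim 170 mm across outside, three spokes, rim top 79 mm above the table, hub top 81 mm.
- handle: Upright black round handle on the wheel, 20 mm in diameter, 47 mm tall, standing at the outer end of one spoke, its centre 70 mm from the wheel's axis. Origin at the centre of its foot, 80 mm above the table; top 127 mm above the table. It circles with the wheel. The grip is a sleeve that spins lightly on its own pin, so its yaw means nothing.
- bauble_center (a point): Centre of the blue bauble (80 mm ball, top of its brass cap 161 mm above the table) on the machine's spindle, 250 mm from the wheel's axis. It is geared to the wheel and turns as much as the wheel. Not to be touched.
- pot0: Loose lidded paint pot, 60 mm across, 55 mm tall, origin under its centre. Leave alone.
- pot1: A second pot like pot0. Leave alone.
- pot2: A third pot like pot0. Leave alone.
- spare_bauble: Loose 60 mm blue bauble on a small wooden foot, 76 mm tall, origin under its centre. Leave alone.
- marker: Loose white marker lying on the table, 135 mm long, 14 mm thick, origin under its middle, long along x. Leave alone.
- tape: Loose roll of paper tape lying flat on the machine's bed between wheel and bauble, 50 mm across, 18 mm high (top 63 mm above the table). Leave alone.
- spoon: Loose spoon lying on the table beside the machine. Leave alone.
- spindle: The driven spindle that carries the bauble, turning about its vertical axis; origin on that axis 55 mm above the table, under the bauble. Not to be touched.

How it is judged (in metres and radians):
On the way, in this order (a step that is already met when the one before it is completed fails the run):
1. the first quarter turn is pushed by the handle (value of joint wheel between 1.2 and 3 rad and contact force between handle and the fingers above 0.3 N).
2. the last half turn is pushed by the handle (value of joint wheel between 4.2 and 6 rad and contact force between handle and the fingers above 0.3 N).
At the end, for the whole second after the job is handed in: The wheel stands still one full turn clockwise from its start, within 0.15 rad (the handle within about 10 mm of its starting place over the pointer), and no loose thing lies more than 30 mm from where it was (value of joint wheel between 6.133 and 6.433 rad and velocity of joint wheel between -0.05 and 0.05 rad/s and distance of each of pot0, pot1, pot2, spare_bauble, marker, tape, spoon from where it was at the start of the episode below 0.03 m); the robot touches nothing.
It fails at once if the wheel is run on more than 0.35 rad past the full turn, or backwards more than 0.35 rad from the start (value of joint wheel above 6.633 rad or value of joint wheel below -0.35 rad).
It fails at once if the wheel is spun faster than 3 rad/s (velocity of joint wheel above 3 rad/s or velocity of joint wheel below -3 rad/s).
It fails at once if the handle is gripped or shoved with more than 30 N (contact force between handle and the fingers above 30 N).
It fails at once if the bauble on the machine is touched (contact force between spindle and the fingers above 0.3 N or contact force between spindle and the arm above 0.3 N).
It fails at once if a bystander is shifted by more than 30 mm or lifted (distance of any of pot0, pot1, pot2, spare_bauble, marker, tape, spoon from where it was at the start of the episode above 0.03 m).
It also fails if it takes over 72 s, if anything falls off the work surface, if the arm or the gripper's body presses on something with over 40 N, if the wrist force passes 120 N, or if a joint passes its speed limit or range.

## Working session

There is one attempt and no reset: what is moved stays moved. The work goes in short steps, Python scripts to look and compute and a shell command to move; the robot and the scene stay as the last step left them, time stands still between calls to the robot, and variables do not carry over. Pictures are saved under pics/ and viewed, at most 10 in all, crops included, and the job is handed in when it is done.

```bash
mkdir -p pics; python3 - <<'E'
from bench import *
import cv2,numpy as np
for n in ("top","side"):
    s=snapshot(n); cv2.imwrite(f"pics/{n}0.png",cv2.resize(s["img"][:,:,::-1],(800,600),interpolation=cv2.INTER_CUBIC))
    print(n,s["fx"],s["fy"],s["cx"],s["cy"],s["dist"]);print(np.round(s["extrinsics"],3))
print(sense())
E
```

```text
top 423.6478485070381 423.6478485070381 255.57364298667397 191.4381847386809 [-0.07273136  0.          0.          0.          0.        ]
[[-0.00000e+00 -9.99000e-01  4.90000e-02  5.47669e+02]
 [-1.00000e+00 -0.00000e+00 -6.00000e-03 -1.69520e+01]
 [ 6.00000e-03 -4.90000e-02 -9.99000e-01  9.52658e+02]
 [ 0.00000e+00  0.00000e+00  0.00000e+00  1.00000e+00]]
side 473.0678005415405 473.0678005415405 249.49591504603598 190.5369452067416 [-0.09842855  0.          0.          0.          0.        ]
[[ 8.71000e-01 -3.04000e-01  3.87000e-01  2.54528e+02]
 [-4.92000e-01 -5.15000e-01  7.02000e-01 -6.27453e+02]
 [-1.40000e-02 -8.01000e-01 -5.98000e-01  6.04404e+02]
 [ 0.00000e+00  0.00000e+00  0.00000e+00  1.00000e+00]]
{'time': 0.1, 'joint_pos': array([ 6.19710150e+01,  7.51134474e+00,  8.53230620e+01, -2.19500396e-04,
        8.72639431e+01, -4.89263713e+00]), 'qd': array([ 0.08869055, -0.05257061, -0.19543962,  0.06635644, -0.00844443,
       -0.00732233]), 'joint_efforts': array([ 1.38859552e-03, -5.70952034e+01, -5.01941264e+01, -1.59762812e-04,
        8.23139999e-03, -9.90066184e-06]), 'tool_pos': array([235.62806513, 551.56520445, 403.7430098 ]), 'tcp_rot': array([-1.79901990e+02, -8.16971140e-03,  1.56863656e+02]), 'ft_force': array([-0.02610647,  1.20489347, -0.28670368]), 'wrist_torque': array([-0.01399783,  0.00607979, -0.01955533]), 'grip_force': 0.0, 'finger_gap': 85.34502259905189}
```

View pics/top0.png

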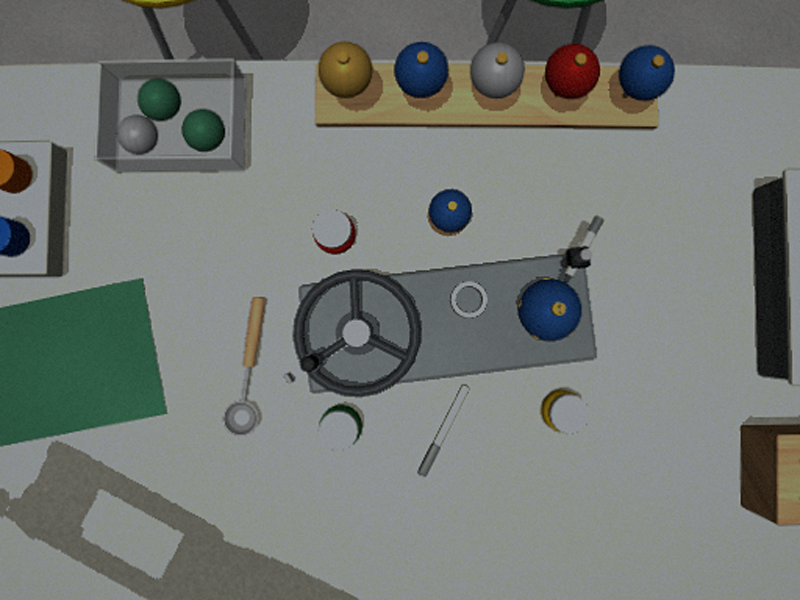

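View pics/side0.png

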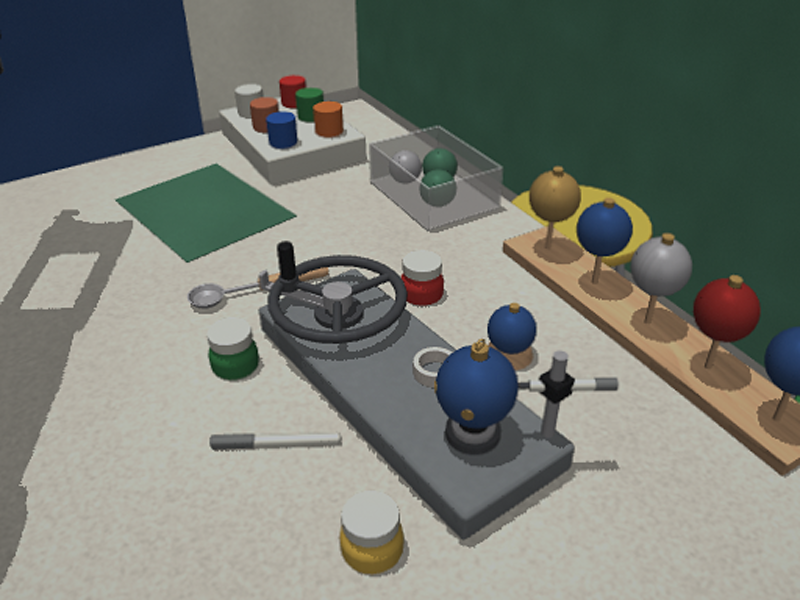

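The top view shows the hub at (356,333), the handle top near (309,362) and the pointer tab near (290,377), all in the 800x600 picture. The red pot is at (333,231), the green at (341,427) and the yellow at (568,412). The side view agrees, with the handle at (287,262) and the hub at (338,292).

```bash
cat > h.py <<'E'
from bench import *
import cv2,numpy as np
def ray(s,u,v):
    K=np.array([[s["fx"],0,s["cx"]],[0,s["fy"],s["cy"]],[0,0,1]])
    p=cv2.undistortPoints(np.array([[[u,v]]],float),K,np.array(s["dist"]))[0,0]
    E=np.array(s["extrinsics"]);d=E[:3,:3]@[p[0],p[1],1];return E[:3,3],d
def at(s,u,v,z,k=512/800):
    o,d=ray(s,u*k,v*k);return (o+d*(z-o[2])/d[2])[:2]
E
python3 - <<'E'
from h import *
s=snapshot("top");t=snapshot("side")
im=s["img"][150:290,150:310][:,:,::-1]
im=cv2.convertScaleAbs(im,alpha=1.6)
cv2.imwrite("pics/crop.png",cv2.resize(im,None,fx=4,fy=4,interpolation=cv2.INTER_CUBIC))
for n,u,v,z in [("hub",356,333,81),("handle",309,362,127),("tab",290,377,75),("bauble cap",559,309,161),("red",333,231,55),("green",341,427,55),("yellow",568,412,55),("spoon",241,417,5)]: print(n,at(s,u,v,z).round(1))
print("side hub",at(t,338,291,81),"handle",at(t,287,246,127))
E
```

```text
hub [545.8  35.1]
handle [509.8  90.8]
tab [487.5 122.7]
bauble cap [ 574.6 -213.5]
red [684.8  68.6]
green [419.   56.7]
yellow [ 438.2 -251. ]
spoon [425.5 203.9]
side hub [546.19100251  29.88649617] handle [508.18944555  85.41373511]
```

View pics/crop.png

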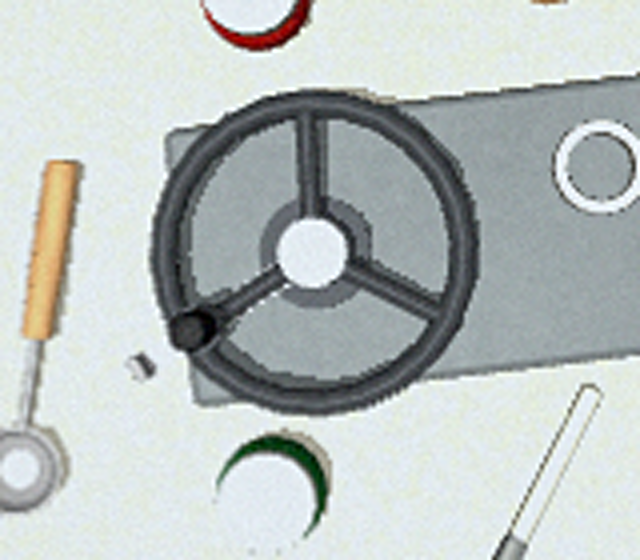

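The hub measures about (546,33), and the handle about (508,91), some 67 mm from the hub against the 70 given. The tab agrees: the start direction is about 123° in world axes. Clockwise means decreasing angle, so I go in behind the handle at about 158°. First I shut the fingers and turn the tool to yaw 90, which makes tool x = world y, tool y = world x and tool z down.

```bash
python3 -m jog '0 0 0 0 0 0.16 1;0 0 0 0 0 0.16 1;0 0 0 0 0 0.16 1;0 0 0 0 0 0.16 1;0 0 0 0 0 0.16 1' 20; python3 -m jog '0 0 0 0 0 0.16 1;0 0 0 0 0 0.155 1;0 0 0 0 0 0 1'
```

```text
time: 0.82
tool_pos: [235.7, 551.7, 404.4]
tcp_rot: [-180.0, 0.0, 108.5]
ft_force: [0.4, -0.1, 1.3]
finger_gap: -0.1
grip_force: 0.0
time: 1.2
tool_pos: [235.7, 551.7, 404.4]
tcp_rot: [-180.0, 0.0, 90.0]
ft_force: [0.0, -0.1, -0.1]
finger_gap: -0.0
grip_force: 0.0
```

```bash
python3 -m jog '-0.4 0.2 0 0 0 0 1;-0.5 0.25 0 0 0 0 1;-0.5 0.25 0 0 0 0 1;-0.5 0.25 0 0 0 0 1;-0.5 0.25 0 0 0 0 1'; python3 -m jog '-0.5 0.25 0 0 0 0 1;-0.5 0.25 0 0 0 0 1;-0.5 0.25 0 0 0 0 1;-0.5 0.25 0 0 0 0 1;-0.5 0.25 0 0 0 0 1'
```

```text
time: 1.82
tool_pos: [356.0, 310.1, 404.8]
tcp_rot: [180.0, -0.0, 90.2]
ft_force: [1.4, 0.1, -0.1]
finger_gap: 0.0
grip_force: 0.0
time: 2.45
tool_pos: [480.9, 59.8, 404.9]
tcp_rot: [180.0, -0.0, 90.2]
ft_force: [0.8, 0.2, 0.6]
finger_gap: 0.0
grip_force: 0.0
```

```bash
python3 -m jog '0 0 0.4 0 0 0 1;0 0 0.4 0 0 0 1;0 0 0 0 0 0 1'; python3 - <<'E'
from h import *
s=snapshot("wrist");print(s["extrinsics"].round(1))
cv2.imwrite("pics/w1.png",cv2.resize(cv2.convertScaleAbs(s["img"][:,:,::-1],alpha=1.5),(800,600)))
E
```

```text
time: 2.82
tool_pos: [478.9, 61.4, 321.3]
tcp_rot: [-179.6, 0.0, 90.1]
ft_force: [-0.3, -0.5, 1.7]
finger_gap: 0.3
grip_force: 0.0
[[ 1.000e+00  0.000e+00 -0.000e+00  4.772e+02]
 [ 0.000e+00 -1.000e+00 -3.000e-01  1.304e+02]
 [-0.000e+00  3.000e-01 -1.000e+00  2.901e+02]
 [ 0.000e+00  0.000e+00  0.000e+00  1.000e+00]]
```

View pics/w1.png

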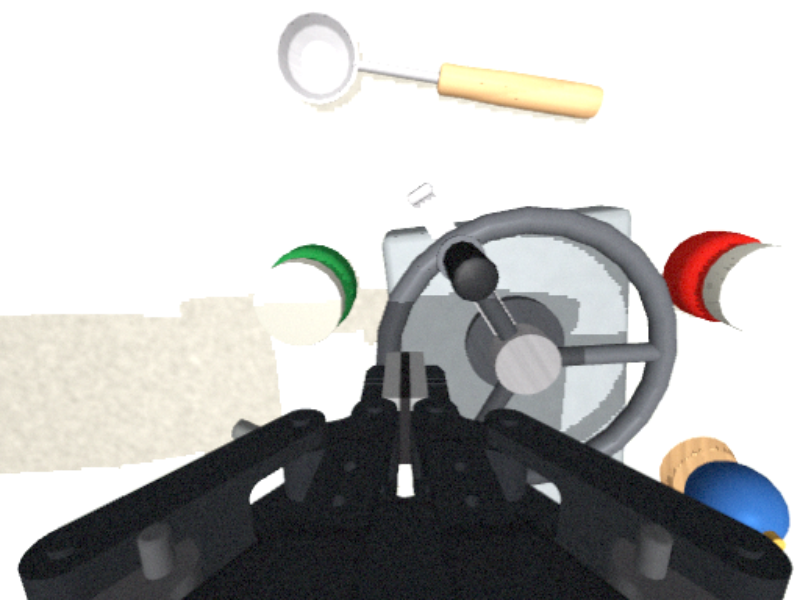

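The wrist picture shows the hub at (528,364), the handle top at (475,276), the tab at (421,193), and the fingertips at about (405,365), behind the handle and clear of it.

```bash
python3 - <<'E'
from h import *
s=snapshot("wrist");E=s["extrinsics"];print(E[:3,3].round(1))
for n,u,v,z in [("hub",528,364,81),("handle top",475,276,127),("handle foot",461,254,80),("tab",421,193,75),("tips",405,365,148)]: print(n,at(s,u,v,z).round(1))
r=[at(s,u,v,76).round(1) for u,v in [(377,340),(677,340),(535,207)]]; print(r)
print(sense()["tool_pos"])
E
```

```text
[478.3 130.6 292.7]
hub [546.5  34.1]
handle top [506.8  94.2]
handle foot [507.   95.5]
tab [486.1 125.9]
tips [478.2  64.1]
[array([462.4,  46.2]), array([629.8,  46.7]), array([544.4, 119.1])]
[480.55390258  61.71718286 325.6260154 ]
```

```bash
python3 -m jog '0 0 0.2 0 0 0 1;0 0 0.2 0 0 0 1;0 0 0.17 0 0 0 1;0 0 0 0 0 0 1'; python3 - <<'E'
from h import *
print(sense()["tool_pos"])
c=np.array([546,34]);R=70
f=lambda a:c+R*np.array([np.cos(np.radians(a)),np.sin(np.radians(a))])
a=157
while a>-200:
    o=[]
    for i in range(5):
        d=(f(a-8)-f(a))/100;o.append(f"{d[1]:.3f} {d[0]:.3f} 0 0 0 0 1");a-=8
    print(a,f(a).round(1),";".join(o))
E
```

```text
time: 3.42
tool_pos: [480.3, 61.8, 267.5]
tcp_rot: [-179.9, 0.0, 90.0]
ft_force: [0.8, -0.2, 0.1]
finger_gap: 0.1
grip_force: 0.0
[480.28636877  61.78564388 267.51772567]
117 [514.2  96.4] 0.087 0.044 0 0 0 0 1;0.080 0.056 0 0 0 0 1;0.071 0.067 0 0 0 0 1;0.061 0.076 0 0 0 0 1;0.050 0.084 0 0 0 0 1
77 [561.7 102.2] 0.038 0.090 0 0 0 0 1;0.025 0.094 0 0 0 0 1;0.012 0.097 0 0 0 0 1;-0.002 0.098 0 0 0 0 1;-0.015 0.096 0 0 0 0 1
37 [601.9  76.1] -0.029 0.093 0 0 0 0 1;-0.041 0.089 0 0 0 0 1;-0.053 0.082 0 0 0 0 1;-0.064 0.074 0 0 0 0 1;-0.074 0.064 0 0 0 0 1
-3 [615.9  30.3] -0.082 0.053 0 0 0 0 1;-0.089 0.041 0 0 0 0 1;-0.093 0.029 0 0 0 0 1;-0.096 0.015 0 0 0 0 1;-0.098 0.002 0 0 0 0 1
-43 [597.2 -13.7] -0.097 -0.012 0 0 0 0 1;-0.094 -0.025 0 0 0 0 1;-0.090 -0.038 0 0 0 0 1;-0.084 -0.050 0 0 0 0 1;-0.076 -0.061 0 0 0 0 1
-83 [554.5 -35.5] -0.067 -0.071 0 0 0 0 1;-0.056 -0.080 0 0 0 0 1;-0.044 -0.087 0 0 0 0 1;-0.032 -0.092 0 0 0 0 1;-0.019 -0.096 0 0 0 0 1
-123 [507.9 -24.7] -0.005 -0.098 0 0 0 0 1;0.009 -0.097 0 0 0 0 1;0.022 -0.095 0 0 0 0 1;0.035 -0.091 0 0 0 0 1;0.047 -0.085 0 0 0 0 1
-163 [479.1  13.5] 0.059 -0.078 0 0 0 0 1;0.069 -0.069 0 0 0 0 1;0.078 -0.059 0 0 0 0 1;0.085 -0.047 0 0 0 0 1;0.091 -0.035 0 0 0 0 1
-203 [481.6  61.4] 0.095 -0.022 0 0 0 0 1;0.097 -0.009 0 0 0 0 1;0.098 0.005 0 0 0 0 1;0.096 0.019 0 0 0 0 1;0.092 0.032 0 0 0 0 1
```

```bash
python3 -m jog '0.087 0.049 0 0 0 0 1;0.080 0.060 0 0 0 0 1;0.071 0.067 0 0 0 0 1;0.061 0.076 0 0 0 0 1;0.050 0.084 0 0 0 0 1'
```

```text
time: 4.05
tool_pos: [514.5, 97.1, 267.6]
tcp_rot: [-180.0, -0.0, 90.0]
ft_force: [-2.2, -0.6, 0.9]
finger_gap: -0.1
grip_force: 1.2
```

Contact shows about 2 N against the push, as expected. I continue.

```bash
python3 -m jog '0.035 0.09 0 0 0 0 1;0.022 0.094 0 0 0 0 1;0.012 0.097 0 0 0 0 1;-0.002 0.098 0 0 0 0 1;-0.015 0.096 0 0 0 0 1'; python3 -m jog '-0.029 0.093 0 0 0 0 1;-0.041 0.089 0 0 0 0 1;-0.053 0.082 0 0 0 0 1;-0.064 0.074 0 0 0 0 1;-0.074 0.064 0 0 0 0 1'; python3 - <<'E'
from h import *
s=snapshot("wrist")
cv2.imwrite("pics/w2.png",cv2.resize(cv2.convertScaleAbs(s["img"][:,:,::-1],alpha=1.5),(600,450)))
E
```

```text
time: 4.68
tool_pos: [562.1, 101.6, 267.5]
tcp_rot: [-180.0, -0.0, 90.0]
ft_force: [-2.1, -0.0, 1.3]
finger_gap: -0.0
grip_force: 1.4
time: 5.3
tool_pos: [602.1, 75.0, 267.6]
tcp_rot: [-180.0, -0.0, 90.0]
ft_force: [-2.4, 2.0, -1.5]
finger_gap: 0.0
grip_force: 1.2
```

View pics/w2.png

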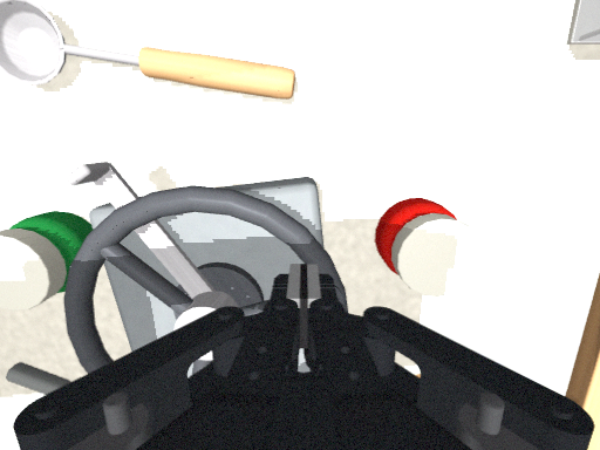

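The wheel has turned. The pointer lies open from (95,170) to (210,290) and the handle is hidden ahead of the fingers. The pots haven't moved.

```bash
python3 -m jog '-0.075 0.053 0 0 0 0 1;-0.089 0.041 0 0 0 0 1;-0.093 0.029 0 0 0 0 1;-0.096 0.015 0 0 0 0 1;-0.098 0.002 0 0 0 0 1'; python3 -m jog '-0.097 -0.012 0 0 0 0 1;-0.094 -0.025 0 0 0 0 1;-0.090 -0.038 0 0 0 0 1;-0.084 -0.050 0 0 0 0 1;-0.076 -0.061 0 0 0 0 1'
```

```text
time: 5.98
tool_pos: [615.8, 29.7, 267.8]
tcp_rot: [180.0, -0.0, 90.0]
ft_force: [-0.0, 2.8, 1.3]
finger_gap: 0.2
grip_force: 1.5
time: 6.6
tool_pos: [596.7, -14.2, 267.8]
tcp_rot: [180.0, 0.0, 90.0]
ft_force: [1.3, 1.5, -0.6]
finger_gap: -0.1
grip_force: 1.4
```

```bash
python3 -m jog '-0.067 -0.071 0 0 0 0 1;-0.056 -0.080 0 0 0 0 1;-0.044 -0.087 0 0 0 0 1;-0.032 -0.092 0 0 0 0 1;-0.015 -0.096 0 0 0 0 1'; python3 -m jog '-0.002 -0.098 0 0 0 0 1;0.009 -0.097 0 0 0 0 1;0.022 -0.095 0 0 0 0 1;0.035 -0.091 0 0 0 0 1;0.047 -0.085 0 0 0 0 1'
```

```text
time: 7.22
tool_pos: [553.8, -35.2, 267.7]
tcp_rot: [180.0, 0.0, 90.0]
ft_force: [2.3, 0.8, -0.1]
finger_gap: -0.2
grip_force: 1.3
time: 7.85
tool_pos: [507.2, -23.8, 267.8]
tcp_rot: [-180.0, 0.0, 90.0]
ft_force: [0.9, -2.6, -0.2]
finger_gap: 0.0
grip_force: 1.1
```

```bash
python3 -m jog '0.059 -0.073 0 0 0 0 1;0.069 -0.069 0 0 0 0 1;0.078 -0.059 0 0 0 0 1;0.085 -0.047 0 0 0 0 1;0.091 -0.035 0 0 0 0 1'; python3 -m jog '0.095 -0.022 0 0 0 0 1;0.097 -0.009 0 0 0 0 1;0.098 0.005 0 0 0 0 1;0.096 0.019 0 0 0 0 1;0 0 0 0 0 0 1'; python3 - <<'E'
from h import *
s=snapshot("wrist");print(s["extrinsics"][:3,3].round(1),sense()["tool_pos"])
cv2.imwrite("pics/w3.png",cv2.resize(cv2.convertScaleAbs(s["img"][:,:,::-1],alpha=1.5),(800,600)))
E
```

```text
time: 8.48
tool_pos: [479.3, 14.9, 267.7]
tcp_rot: [-180.0, 0.0, 90.0]
ft_force: [0.2, -2.3, 1.3]
finger_gap: 0.3
grip_force: 1.2
time: 9.1
tool_pos: [478.9, 53.9, 267.5]
tcp_rot: [-180.0, -0.0, 90.0]
ft_force: [-0.6, -0.5, -0.7]
finger_gap: -0.2
grip_force: 0.0
[477.6 122.9 236.3] [478.83397656  53.49893723 267.38636546]
```

View pics/w3.png

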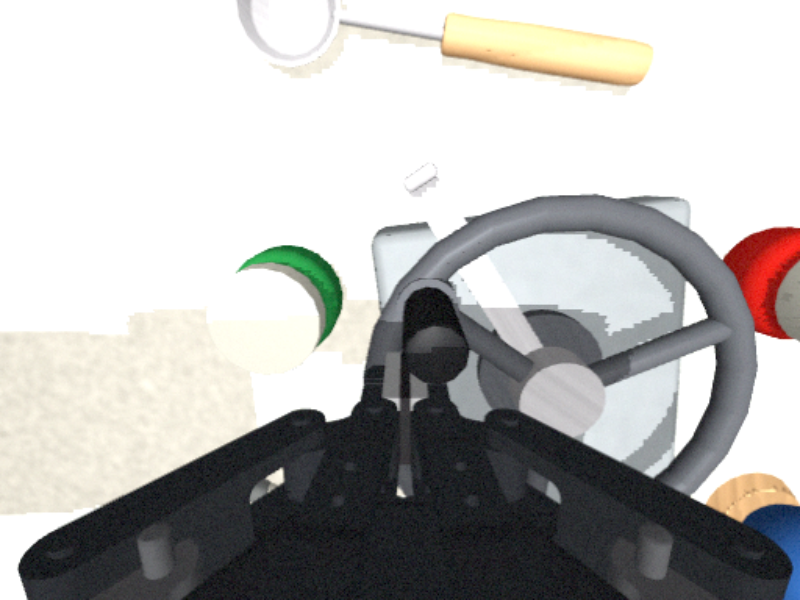

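The handle top is at (438,355) with its foot near (430,297). It is short of the pointer tab at (421,178), and the hub is at (561,400).

```bash
python3 - <<'E'
from h import *
s=snapshot("wrist")
P={n:at(s,u,v,z) for n,u,v,z in [("hub",561,400,81),("top",438,355,127),("foot",430,297,80),("tab",421,178,75)]}
for n in P: 
    d=P[n]-P["hub"]; print(n,P[n].round(1),np.hypot(*d).round(1),np.degrees(np.arctan2(d[1],d[0])).round(1))
E
```

```text
hub [542.9  35.5] 0.0 0.0
top [487.   75.5] 68.8 144.3
foot [487.4  79.9] 71.0 141.3
tab [483.6 124.6] 107.1 123.6
```

```bash
python3 -m jog '0.075 0.025 0 0 0 0 1;0.07 0.035 0 0 0 0 1;0 0 0 0 0 0 1'; python3 - <<'E'
from h import *
s=snapshot("wrist");print(s["extrinsics"][:3,3].round(1),sense()["tool_pos"])
cv2.imwrite("pics/w4.png",cv2.resize(cv2.convertScaleAbs(s["img"][:,:,::-1],alpha=1.5),(800,600)))
E
```

```text
time: 9.57
tool_pos: [485.2, 68.0, 267.7]
tcp_rot: [180.0, -0.0, 90.0]
ft_force: [-0.9, -0.8, -0.1]
finger_gap: 0.1
grip_force: 0.0
[483.9 137.1 236.5] [485.10683698  67.81433964 267.72778316]
```

View pics/w4.png

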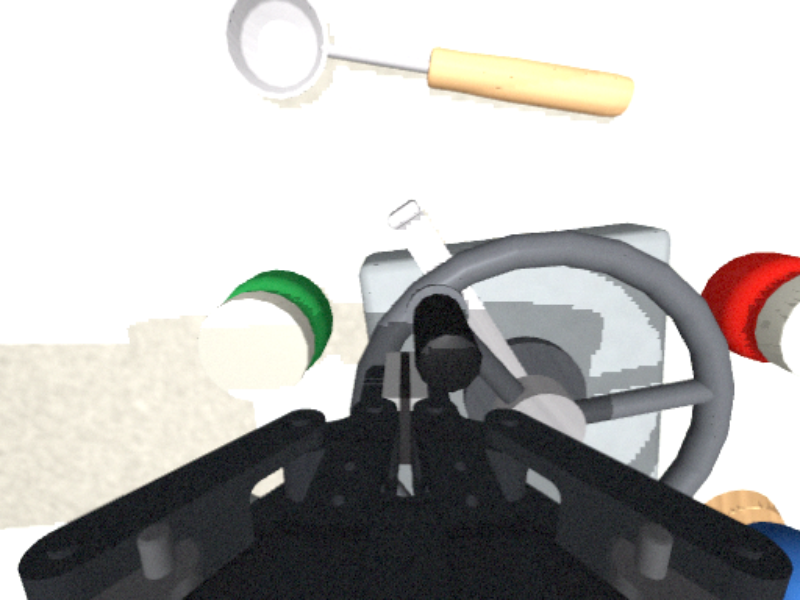

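The handle top is now at (449,362), the foot at about (438,303), the hub at about (541,432) and the tab at (405,214). The handle is still slightly short of the pointer.

```bash
python3 - <<'E'
from h import *
s=snapshot("wrist");c=np.array([546,34.])
P={n:at(s,u,v,z) for n,u,v,z in [("hub",541,432,81),("top",449,362,127),("foot",438,303,80),("tab",405,214,75)]}
for n in P: 
    d=P[n]-c; print(n,P[n].round(1),np.hypot(*d).round(1),np.degrees(np.arctan2(d[1],d[0])).round(1))
E
```

```text
hub [542.4  34.2] 3.6 176.8
top [496.6  87.5] 72.8 132.7
foot [497.1  91.6] 75.6 130.3
tab [484.1 125.7] 110.7 124.0
```

```bash
python3 -m jog '0.055 0.03 0 0 0 0 1;0 0 0 0 0 0 1'; python3 -m jog '-0.06 -0.04 0 0 0 0 1;-0.06 -0.03 0 0 0 0 1;0 0 -0.3 0 0 0 1;0 0 -0.28 0 0 0 1;0 0 0 0 0 0 1';  python3 - <<'E'
from h import *
s=snapshot("wrist");print(s["extrinsics"][:3,3].round(1),sense()["tool_pos"])
cv2.imwrite("pics/w5.png",cv2.resize(cv2.convertScaleAbs(s["img"][:,:,::-1],alpha=1.5),(800,600)))
E
```

```text
time: 9.93
tool_pos: [488.1, 73.2, 267.7]
tcp_rot: [180.0, -0.0, 90.0]
ft_force: [0.6, -0.3, -0.4]
finger_gap: -0.1
grip_force: 0.0
time: 10.55
tool_pos: [481.8, 60.5, 328.5]
tcp_rot: [179.7, -0.0, 89.9]
ft_force: [-0.5, -0.6, 0.4]
finger_gap: 0.2
grip_force: 0.0
[480.7 129.5 297.3] [481.22407463  60.49877345 326.79515322]
```

View pics/w5.png

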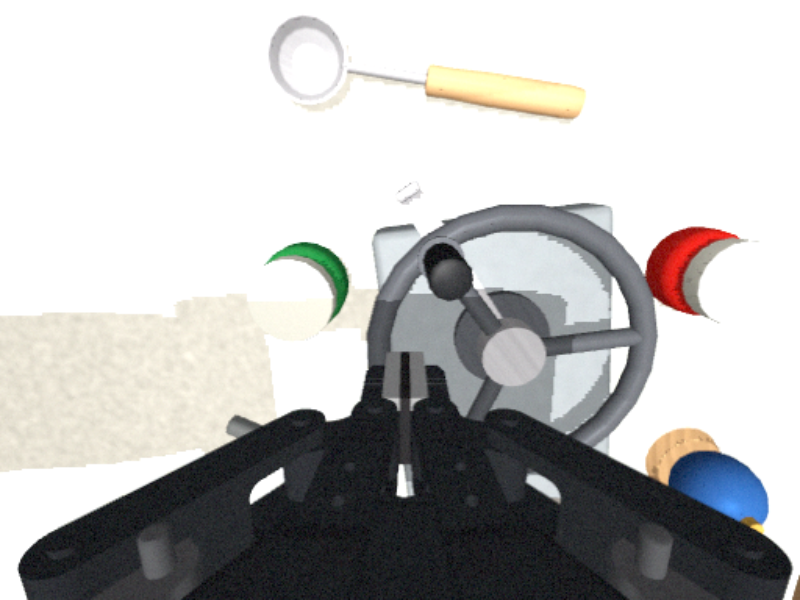

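The handle (top at (452,276), hub at (514,356)) stands about 4–5° short compared with the start view. I'll push 4–5° more from the same side.

```bash
python3 -m jog '0 0 0.3 0 0 0 1;0 0 0.29 0 0 0 1;0 0 0 0 0 0 1'; python3 -m jog '0.08 0.035 0 0 0 0 1;0.05 0.03 0 0 0 0 1;0.025 0.018 0 0 0 0 1;0.022 0.018 0 0 0 0 1;0 0 0 0 0 0 1'; python3 -m jog '-0.06 -0.045 0 0 0 0 1;-0.11 -0.055 0 0 0 0 1;0 0 -0.3 0 0 0 1;0 0 -0.3 0 0 0 1;0 0 0 0 0 0 1';  python3 - <<'E'
from h import *
s=snapshot("wrist");print(s["extrinsics"][:3,3].round(1),sense()["tool_pos"])
cv2.imwrite("pics/w6.png",cv2.resize(cv2.convertScaleAbs(s["img"][:,:,::-1],alpha=1.5),(800,600)))
E
```

```text
time: 10.98
tool_pos: [478.9, 60.7, 263.0]
tcp_rot: [-179.6, 0.0, 90.0]
ft_force: [-0.2, 0.3, -0.5]
finger_gap: -0.2
grip_force: 0.0
time: 11.6
tool_pos: [491.2, 78.8, 267.0]
tcp_rot: [180.0, -0.0, 90.0]
ft_force: [0.5, -0.6, -0.5]
finger_gap: 0.0
grip_force: 0.1
time: 12.22
tool_pos: [481.7, 61.0, 329.4]
tcp_rot: [179.7, -0.0, 89.9]
ft_force: [-0.4, -0.2, -0.6]
finger_gap: 0.1
grip_force: 0.0
[480.6 130.  298.3] [481.12499931  61.01914007 327.64994697]
```

View pics/w6.png

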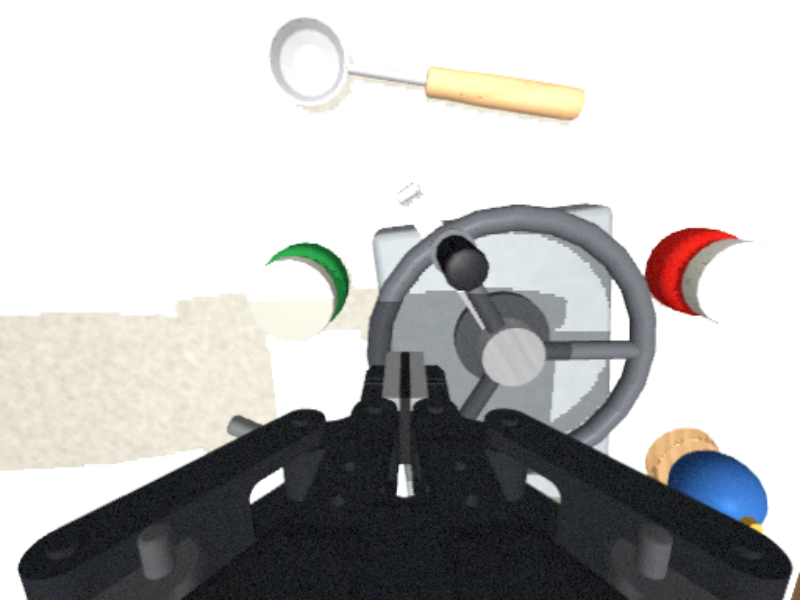

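The handle top is now at (466,267) and the hub at (514,356), about 2.5° past the start bearing and well within the 8.6° tolerance. I take the arm clear and check against the first top picture.

```bash
python3 -m jog '0 0 -0.4 0 0 0 1;0 0 -0.4 0 0 0 1;0.3 -0.15 0 0 0 0 1;0.5 -0.25 0 0 0 0 1;0.5 -0.25 0 0 0 0 1'; python3 -m jog '0.5 -0.25 0 0 0 0 1;0.5 -0.25 0 0 0 0 1;0.5 -0.25 0 0 0 0 1;0.5 -0.25 0 0 0 0 1;0 0 0 0 0 0 1';python3 -m jog '0.5 -0.25 0 0 0 0 1;0.5 -0.25 0 0 0 0 1;0 0 0 0 0 0 1'; python3 - <<'E'
from h import *
s=snapshot("top")
b=cv2.resize(s["img"][:,:,::-1],(800,600),interpolation=cv2.INTER_CUBIC);a=cv2.imread("pics/top0.png")
f=lambda i:cv2.convertScaleAbs(cv2.resize(i[220:460,220:480],None,fx=1.5,fy=1.5),alpha=1.5)
cv2.imwrite("pics/cmp.png",np.hstack([f(a),f(b)]))
E
```

```text
time: 12.9
tool_pos: [415.0, 192.2, 405.1]
tcp_rot: [-179.9, 0.0, 89.9]
ft_force: [0.9, 0.1, 0.1]
finger_gap: -0.2
grip_force: 0.0
time: 13.52
tool_pos: [314.0, 393.8, 404.7]
tcp_rot: [-179.8, 0.1, 90.2]
ft_force: [-0.2, 0.2, -1.4]
finger_gap: 0.3
grip_force: 0.0
time: 13.9
tool_pos: [265.1, 493.0, 404.7]
tcp_rot: [-179.9, 0.1, 90.1]
ft_force: [-0.0, -0.5, -0.7]
finger_gap: -0.2
grip_force: 0.0
```

View pics/cmp.png

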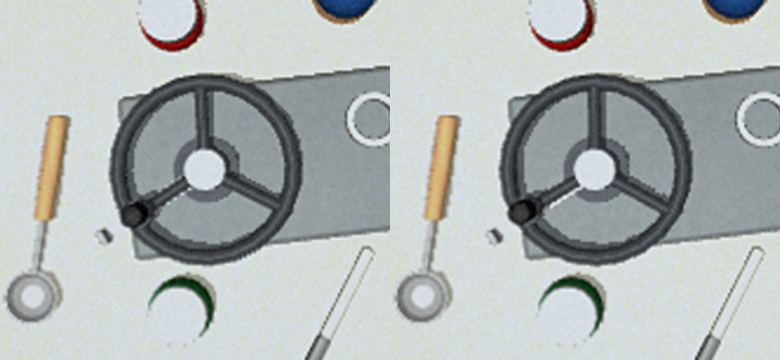

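Before on the left, after on the right: the handle went from (133,214) to (132,211), about 2–3° past the start and within tolerance. Nothing else has moved, so I hand in.

```bash
python3 -c "from bench import *; print(hand_in())"
```

```text
the job is handed in; nothing more can be done
None
```

The wheel was pushed one full clockwise turn by its handle and the job is handed in (no verdict came back): the handle stands over the pointer again, by the pictures about 2–3° past its start (tolerance about 8.6°), the arm is clear, and the spoon, tape and nearby pots show no shift in the last picture.

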